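Show the new bar hand the opener and where the caps go

TASK

Show the new bar hand how bottles are opened here: first point at the steel head of the bone-handled bottle opener, keeping the fingertips a few centimetres above the head for a good two seconds without touching the opener. Then push the sloping flap of the green cap box well in with the fingertips, as if posting a cap, and draw back clear so that it springs shut. Pick nothing up, and do not disturb the opener, the tankard or the two dasher bottles.

Things in the scene. Friction and masses are not known exactly. Their poses are not given: they have to be found in the camera images.
- opener: Bone-handled bottle opener lying flat and loose on the tile shelf, 150 mm long over all, at most 13 mm high. Origin: middle of its length, on the underside (shelf level). Its x axis runs along it from the ivory-coloured bone handle (95 mm long, 17 to 21 mm wide, at -x) to the steel head (at +x); z up.
- opener_head (a point): Centre of the opener's steel head, an open ring 39 mm across with a claw, 56 mm from the opener's origin along its +x; the point is on the ring's top, 9 mm above the shelf. This is the point to point at.
- capbox: Dark green steel cap box on the 200 mm high tiled wall at the back of the shelf. 140 deep (x), 160 wide (y), 190 mm high. Origin: centre of its underside, 15 mm above the shelf; front faces its own -x (to the robot), z up. Front upright to 90 mm, then slopes back at 45 degrees from (x -70, z 90) to (x +30, z 190). A bare-metal flap fills most of the slope. The locked front door is not used.
- flap (a joint): Cap box flap, rad: 0 shut (flush in the 45 degree slope), grows as it is pushed in, stop at 0.80; over 0.35 is well in. 120 wide, 108 mm long down the slope, hinged along its upper edge; hinge line parallel to the box's y at x +19, z +179 mm in its frame. A spring shuts it: pushed on the brass plate it needs about 1 N to start, 2 to 3 N at 0.4 rad, 4 N at the stop.
- flap_plate (a point): Centre of the brass push plate (34 by 70 mm) on the outer face of the flap, on its middle line, 70 mm down the slope from the hinge line. Moves with the flap. With the flap shut its outward normal is (-0.707, 0, 0.707) in the box's frame.
- tankard: Pewter tankard standing upright and loose, 118 mm high, 94 mm across the foot, handle out to 79 mm from the axis on its own +y. Origin: centre of its underside.
- mat: Square black rubber bar mat lying flat, fixed, 150 by 150 mm, 4 mm thick with a 6 mm high rim. Origin: centre of its underside. The two dasher bottles stand on it.
- dasher_steel: Amber glass dasher bottle with a steel dasher top, upright and loose on the mat, 48 mm in diameter, 140 mm high. Origin: centre of its underside.
- dasher_brass: Amber glass dasher bottle with a brass dasher top, upright and loose on the mat, 48 mm in diameter, 140 mm high. Origin: centre of its underside.
Things that resemble listed ones, but are neither listed nor needed, are in the scene too. Of the things like the opener, leave any that is purple or red; of the rest the smaller one is meant.

How it is judged (in metres and radians):
On the way, in this order (a step that is already met when the one before it is completed fails the run):
1. pointing at the opener's steel head: the tool point stays over it (within 30 mm sideways, within 90 mm of it) for 1.8 s (horizontal distance between the grasp point and opener_head below 0.03 m and distance between the grasp point and opener_head below 0.09 m), for 1.8 s.
2. the flap is pushed well in (over 0.35 rad) by the fingers (value of joint flap above 0.35 rad and contact force between the fingers and capbox above 0.3 N), for 0.1 s.
At the end, for the whole second after the job is handed in: The flap has sprung shut (under 0.05 rad); the opener lies within 10 mm of where it was; the tankard and both dasher bottles stand upright (within 0.1 rad) within 10 mm of where they were (value of joint flap below 0.05 rad and distance of each of opener, tankard, dasher_steel, dasher_brass from where it was at the start of the episode below 0.01 m and angle between each of tankard, dasher_steel, dasher_brass's own z axis and vertical below 0.1 rad); the robot touches nothing.
It fails at once if the opener is touched or moved (contact force between any of the fingers, the arm and opener above 0.2 N or distance of opener from where it was at the start of the episode above 0.01 m).
It fails at once if the tankard is lifted, shoved or tipped (distance of tankard from where it was at the start of the episode above 0.01 m or angle between tankard's own z axis and vertical above 0.25 rad).
It fails at once if a dasher bottle is lifted, shoved or tipped (distance of any of dasher_steel, dasher_brass from where it was at the start of the episode above 0.01 m or angle between any of dasher_steel, dasher_brass's own z axis and vertical above 0.25 rad).
It also fails if it takes over 48 s, if anything falls off the work surface, if the arm or the gripper's body presses on something with over 40 N, if the wrist force passes 120 N, or if a joint passes its speed limit or range.

ROBOT

A 6-joint arm with a two-finger parallel gripper is mounted at the origin on the work surface. World frame = base frame: x ahead of the robot, y to its left, z up, the work surface at z = 0. Lengths are in mm, angles in rad, forces in N, time in s.
With the tool pointing down it reaches from about 300 to 775 mm from the base axis. Payload 14.6 kg.
Tool frame: the origin (TCP) lies between the finger pads, 19 mm behind the fingertips; this is the grasp point; z points along the fingers, y is the line along which they close (so a half turn about z gives the same grasp; the last joint's range is limited). The gripper opens to 94 mm and grips with 3 to 60 N. Pads are 16 mm wide; open, the fingers measure 119 mm over their backs; the gripper's body (75 mm by 177 mm) begins 78 mm behind the grasp point.
Start: joints at [-1.4, 0.3, 1.521, -0, 1.321, -0.067], TCP at [129.554, -534.514, 224.246] pointing down, gripper open.
Joint ranges: [-3.03, 3.03], [-0.79, 2.21], [0.23, 2.52], [-1.04, 4.18], [0, 3.07], [-2.55, 2.55]. Speed limits (rad/s): [2.22, 2.22, 2.57, 3.14, 3.14, 3.14].

INTERFACE

Orientations are given as [roll, pitch, yaw] about the fixed x, y, z axes, in that order (R = Rz(yaw) Ry(pitch) Rx(roll)).
In Python, from cell import manip, cams, job gives the robot as it stands.
- The arm moves only by the tool jog_arm, never from a script. Its argument "commands" is a list of rows, each an object of numbers: "dx", "dy", "dz": the shift along the tool's x, y, z each as a share of 40 mm, from -1 to 1; "ax", "ay", "az": the turn, a rotation vector about the tool's x, y, z each as a share of 10 degrees, from -1 to 1; "gripper": the closure, from 0 (fully open) to 1 (shut). A call has 1 to 10 rows; each row shifts and turns the commanded pose from where the row before left it, along the tool's axes as they then stand; what a row does not reach is not made up. A row lasts 1/8 s, in which the tool goes at most 62.5 mm and 10.7 degrees, less where a joint would pass 70% of its speed; a pose out of reach is approached as far as the arm can. A call with a number of a shift or a turn outside -1 to 1 is refused whole. A call with a gripper value outside its range is refused whole. The fingers move at their own pace and stop on an object; "squeeze" is the grip in N (left out, the last holds). Time passes only in rows, so rows that do not move let the fingers close. It gives the time, the measured TCP pose, the force, the opening and the grip force at its end, in the units of the state.
- manip.read_state(): the state, without advancing time (a new reading comes with each control period).
- cams.camera(name): name is "scene" or "top"; returns a dict with "image" (400x640x3 uint8, red, green, blue), "fx", "fy", "cx", "cy" (pixels), "dist_coeffs" ([k1, k2, p1, p2, k3] as OpenCV has them; the pictures are not rectified), "world_to_cam" (4x4, takes a point from world to camera coordinates). Camera axes: x right, y down, z forward; pixel columns grow to the right and rows downward; lengths in mm; the calibration is good to about 2 mm. A picture is of the moment at which its call begins. There is no depth.
- job.sign_off(): hands the job in; it is judged then, once.
The state is a dict: "clock": time; "joints": joint angles; "qd": joint speeds; "effort": joint torques, N m; "eef_pos": TCP position; "eef_rot": TCP orientation; "wrist_force": force on the tool from outside, world axes, zero at the start; "moment": the same for the moment, N m; "finger_gap": finger opening in mm; "finger_force": force on a finger pad.
Only numpy, scipy, OpenCV 4.12 (cv2) and the standard library are available. Lean on these libraries where they do the work, as an engineer would, in place of code of your own. Each camera call takes 0.05 s, during which the arm holds its last target. There are 200 camera calls.

## Working session

There is one attempt and no reset: what is moved stays moved. The work goes in short steps, Python scripts to look and compute and a tool call to move; the robot and the scene stay as the last step left them, time stands still between calls to the robot, and variables do not carry over. Pictures are saved under pics/ and viewed, at most 10 in all, crops included, and the job is handed in when it is done.

Besides the shell and the picture viewer there is one more tool, called after "Request:" by a JSON object that holds its "api" and its "payload". jog_arm: Moves the arm, as the interface text tells. Shift numbers are shares of 40 mm and turn numbers shares of 10 degrees, none past 1 either way. Its arguments: {"type":"object","properties":{"commands":{"type":"array"},"squeeze":{"type":"number"}},"required":["commands"]}

```bash
mkdir -p pics
cat > h.py <<'E'
import numpy as np, cv2
from cell import manip,cams,job
def snap(n,f):
    c=cams.camera(n); cv2.imwrite(f'pics/{f}.png',c['image'][:,:,::-1]); np.save(f'pics/{f}.npy',c,allow_pickle=True); return c
def load(f): return np.load(f'pics/{f}.npy',allow_pickle=True).item()
def K(c): return np.array([[c['fx'],0,c['cx']],[0,c['fy'],c['cy']],[0,0,1.]])
def ray(c,uv):
    n=cv2.undistortPoints(np.array(uv,float).reshape(-1,1,2),K(c),np.array(c['dist_coeffs'],float)).reshape(-1,2)
    T=np.array(c['world_to_cam']);R=T[:3,:3]
    return -R.T@T[:3,3], np.c_[n,np.ones(len(n))]@R
def onz(c,uv,z):
    o,d=ray(c,uv); return o+d*((z-o[2])/d[:,2:])
def proj(c,P):
    T=np.array(c['world_to_cam'],float)
    return cv2.projectPoints(np.array(P,float).reshape(-1,1,3),cv2.Rodrigues(T[:3,:3])[0],T[:3,3],K(c),np.array(c['dist_coeffs'],float))[0].reshape(-1,2)
def tri(c1,p1,c2,p2):
    o1,d1=ray(c1,p1);o2,d2=ray(c2,p2);d1=d1[0]/np.linalg.norm(d1);d2=d2[0]/np.linalg.norm(d2)
    s=np.linalg.lstsq(np.c_[d1,-d2],o2-o1,rcond=None)[0]
    a=o1+s[0]*d1;b=o2+s[1]*d2;return (a+b)/2,np.linalg.norm(a-b)
E
python3 - <<'E'
from h import *
for n in('scene','top'):
    c=snap(n,n+'0'); print(n,np.round(ray(c,[[320,200]]),2))
print(manip.read_state())
E
```

```text
Traceback (most recent call last):
ValueError: setting an array element with a sequence. The requested array has an inhomogeneous shape after 1 dimensions. The detected shape was (2,) + inhomogeneous part.
```

View pics/scene0.png

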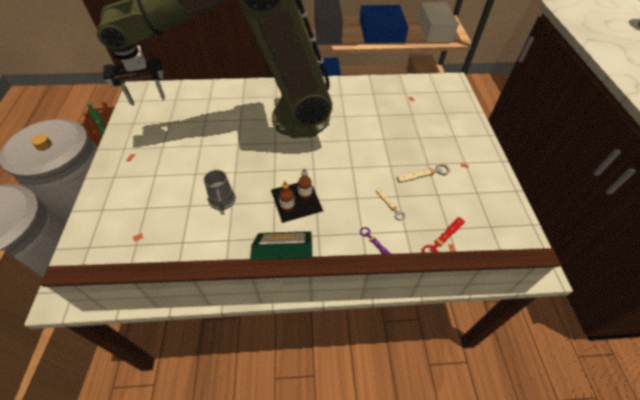

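The scene camera looks from behind the wall towards the robot. Opener candidates are ivory large (424,173), ivory small (391,204), purple (375,242) and red (443,236). The mat is at (297,200), the tankard at (218,190) and the cap box at (283,245).

Run:
```python
from h import *
c=snap('top','top0'); print(ray(c,[[320,200]]), ray(load('scene0'),[[320,200]]))
s=manip.read_state(); print(s['clock'],s['eef_pos'],s['eef_rot'],s['finger_gap'])
```

```text
(array([ 479.6327169 ,   55.52685627, 1438.15843594]), array([[ 0.02591227,  0.0045148 , -0.99977291]])) (array([1218.2050989 ,   -3.25829818, 1047.85469791]), array([[-0.59417754,  0.04558607, -0.80314911]]))
0.1 [ 129.52564546 -534.31354443  223.76142497] [-3.14057392e+00 -6.76111518e-05  2.37863973e-01] 94.01858372124538
```

View pics/top0.png

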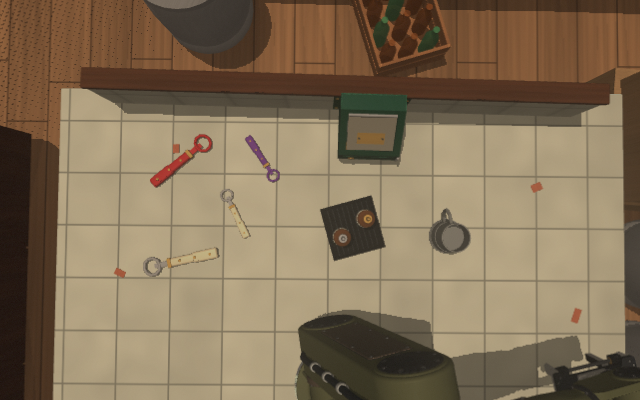

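The top view has world x up and y left. The small ivory opener's head is at about (228,196) and its handle ends at about (247,237). The large ivory opener is at (180,262), purple at (263,158) and red at (182,160). The box's flap is at (371,130) with its brass plate at (370,139). I choose the small ivory one. Next I measure and check it in a crop.

Run:
```python
from h import *
t=load('top0');s=load('scene0')
# ivory handle masks in top
im=cv2.cvtColor(t['image'],cv2.COLOR_RGB2HSV)
print('hsv handle',im[222,238],'tile',im[215,280])
H=onz(t,[[228,196]],9)[0];E=onz(t,[[247.5,237]],9)[0];print('head c',H,'handle end',E,'dist (exp 131)-0',np.linalg.norm(H-E),'in scene',proj(s,[H,E]))
A=onz(t,[[152,267],[218,252]],10);print('large',A,np.linalg.norm(A[0]-A[1]))
# brass plate
b=(im[...,0]>10)&(im[...,0]<28)&(im[...,1]>90); b[:125]=0;b[155:]=0;b[:,:345]=0;b[:,400:]=0
m=cv2.moments(b.astype(np.uint8),True);p=[m['m10']/m['m00'],m['m01']/m['m00']];print('plate px',p,m['m00'])
print('plate @ z',onz(t,[p],15+179-70*.7071))
pts=np.array([[339,95],[408,95],[338,160],[403,162],[347,113],[397,113],[344,150],[395,153]])
print('top corners z205',onz(t,pts[:2],205),'front low-slope z105',onz(t,pts[2:4],105))
a=t['image'][:,:,::-1]
c1=cv2.resize(a[180:250,200:270],(400,400),interpolation=cv2.INTER_CUBIC)
c2=cv2.resize(a[85:175,325:415],(400,400),interpolation=cv2.INTER_CUBIC)
cv2.imwrite('pics/crop1.png',np.hstack([c1,c2]))
# others
print('bottles top z140',onz(t,[[342,237],[366,218]],144),'tankard',onz(t,[[453,237]],118))
```

```text
hsv handle [ 19  93 187] tile [ 19  69 178]
head c [525.67242643 319.21123016   9.        ] handle end [411.7709187  263.19936843   9.        ] dist (exp 131)-0 126.92864971260825 in scene [[397.85432229 214.28380665]
 [376.59445952 189.02519919]]
large [[326.51368846 526.99851006  10.        ]
 [369.51424967 344.49463509  10.        ]] 187.50123371211004
plate px [369.8728323699422, 138.3757225433526] 346.0
plate @ z [[671.15513287 -64.21048018 144.503     ]]
top corners z205 [[ 767.51604186   17.10262511  205.        ]
 [ 769.25835936 -151.01888092  205.        ]] front low-slope z105 [[ 619.33153018   15.34136613  105.        ]
 [ 615.63956126 -155.07300421  105.        ]]
bottles top z140 [[420.08052627   4.9427485  144.        ]
 [468.56760611 -55.50511762 144.        ]] tankard [[ 421.11587444 -283.02073983  118.        ]]
```

View pics/crop1.png

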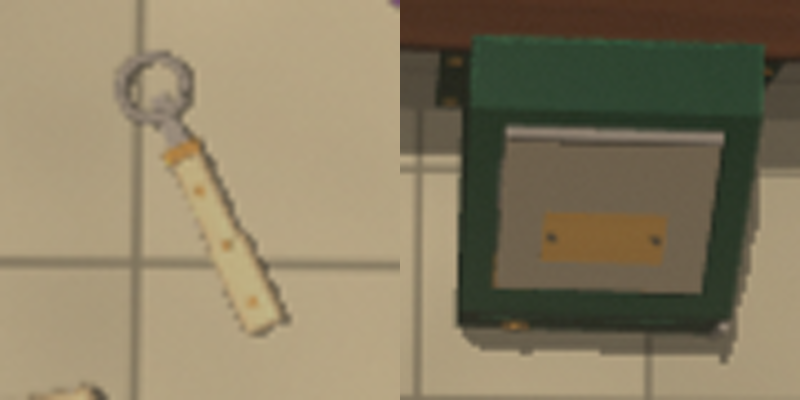

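The crop confirms the small ivory opener, with its ring centre at (227.0,195.4), which is about (527,322) in the world. The plate centre is at (370.9,138.6), about (670,-66,144). Now I close the fingers and travel.

Request:
{"api": "jog_arm", "payload": {"commands": [{"az":0.68,"dz":-0.5,"gripper":1},{"az":0.68,"dz":-0.5,"gripper":1},{"dx":1,"dy":-1,"gripper":1},{"dx":1,"dy":-1,"gripper":1},{"dx":1,"dy":-1,"gripper":1},{"dx":1,"dy":-1,"gripper":1},{"dx":1,"dy":-1,"gripper":1},{"dx":1,"dy":-1,"gripper":1},{"dx":0.3,"dy":-1,"gripper":1},{"dx":0.3,"dy":-1,"gripper":1}]}}

```text
schema error: expected keys dx, dy, dz, ax, ay, az, gripper
```

Run:
```python
from h import *
t=load('top0')
H=onz(t,[[226.95,195.4]],9)[0];E=onz(t,[[246.4,237.4]],9)[0];print(H,E,np.linalg.norm(H-E))
print(onz(t,[[370.9,138.6]],144.5))
# fwd/rear edges for yaw: slope lower edge ends, crop px
f=lambda p:np.array(p)/4.444+[325,85]
print(onz(t,f([[60,322],[318,328]]),105),onz(t,f([[70,108],[362,115]]),205),onz(t,f([[70,38],[364,46]]),205))
```

```text
[527.3253059  322.16810505   9.        ] [410.633596   266.24805153   9.        ] 129.39863811169144
[[670.60700803 -66.83058996 144.5       ]]
[[ 626.0221959    14.07815106  105.        ]
 [ 623.87658448 -138.13825433  105.        ]] [[ 732.52064468   12.58680587  205.        ]
 [ 730.2777142  -147.3523208   205.        ]] [[ 771.11402543   12.86574782  205.        ]
 [ 768.3684056  -148.35714075  205.        ]]
```

Request:
{"api": "jog_arm", "payload": {"commands": [{"dx":0,"dy":0,"dz":-0.5,"ax":0,"ay":0,"az":0.68,"gripper":1},{"dx":0,"dy":0,"dz":-0.5,"ax":0,"ay":0,"az":0.68,"gripper":1},{"dx":1,"dy":-1,"dz":0,"ax":0,"ay":0,"az":0,"gripper":1},{"dx":1,"dy":-1,"dz":0,"ax":0,"ay":0,"az":0,"gripper":1},{"dx":1,"dy":-1,"dz":0,"ax":0,"ay":0,"az":0,"gripper":1},{"dx":1,"dy":-1,"dz":0,"ax":0,"ay":0,"az":0,"gripper":1},{"dx":1,"dy":-1,"dz":0,"ax":0,"ay":0,"az":0,"gripper":1},{"dx":1,"dy":-1,"dz":0,"ax":0,"ay":0,"az":0,"gripper":1},{"dx":0.3,"dy":-1,"dz":0,"ax":0,"ay":0,"az":0,"gripper":1},{"dx":0.3,"dy":-1,"dz":0,"ax":0,"ay":0,"az":0,"gripper":1}]}}

```text
clock: 1.35
eef_pos: [393.7, -212.9, 263.9]
eef_rot: [-3.141, 0.001, 0.001]
wrist_force: [0.5, -0.2, -0.6]
finger_gap: 0.9
finger_force: 0.0
```

Request:
{"api": "jog_arm", "payload": {"commands": [{"dx":0.24,"dy":-0.95,"dz":0,"ax":0,"ay":0,"az":0,"gripper":1},{"dx":0.24,"dy":-0.95,"dz":0,"ax":0,"ay":0,"az":0,"gripper":1},{"dx":0.24,"dy":-0.95,"dz":0,"ax":0,"ay":0,"az":0,"gripper":1},{"dx":0.24,"dy":-0.95,"dz":0,"ax":0,"ay":0,"az":0,"gripper":1},{"dx":0.24,"dy":-0.95,"dz":0,"ax":0,"ay":0,"az":0,"gripper":1},{"dx":0.24,"dy":-0.95,"dz":0,"ax":0,"ay":0,"az":0,"gripper":1},{"dx":0.24,"dy":-0.95,"dz":0,"ax":0,"ay":0,"az":0,"gripper":1},{"dx":0.24,"dy":-0.95,"dz":0,"ax":0,"ay":0,"az":0,"gripper":1},{"dx":0.24,"dy":-0.95,"dz":0,"ax":0,"ay":0,"az":0,"gripper":1},{"dx":0.24,"dy":-0.95,"dz":0,"ax":0,"ay":0,"az":0,"gripper":1}]}}

```text
clock: 2.6
eef_pos: [489.3, 166.9, 264.0]
eef_rot: [3.141, 0.0, 0.001]
wrist_force: [0.8, -0.2, -1.0]
finger_gap: 0.5
finger_force: 0.0
```

Request:
{"api": "jog_arm", "payload": {"commands": [{"dx":0.24,"dy":-0.95,"dz":0,"ax":0,"ay":0,"az":0,"gripper":1},{"dx":0.24,"dy":-0.95,"dz":0,"ax":0,"ay":0,"az":0,"gripper":1},{"dx":0.24,"dy":-0.95,"dz":0,"ax":0,"ay":0,"az":0,"gripper":1},{"dx":0.24,"dy":-0.95,"dz":0,"ax":0,"ay":0,"az":0,"gripper":1},{"dx":0,"dy":0,"dz":0.9,"ax":0,"ay":0,"az":0,"gripper":1},{"dx":0,"dy":0,"dz":0.9,"ax":0,"ay":0,"az":0,"gripper":1},{"dx":0,"dy":0,"dz":0.9,"ax":0,"ay":0,"az":0,"gripper":1},{"dx":0,"dy":0,"dz":0.9,"ax":0,"ay":0,"az":0,"gripper":1},{"dx":0,"dy":0,"dz":0,"ax":0,"ay":0,"az":0,"gripper":1}]}}

```text
clock: 3.72
eef_pos: [526.4, 317.0, 117.7]
eef_rot: [3.139, 0.005, 0.0]
wrist_force: [-0.9, -0.6, 0.5]
finger_gap: 0.9
finger_force: 0.0
```

Down 50 mm and 4 mm sideways, then look.

Request:
{"api": "jog_arm", "payload": {"commands": [{"dx":0,"dy":-0.1,"dz":0.6,"ax":0,"ay":0,"az":0,"gripper":1},{"dx":0,"dy":0,"dz":0.6,"ax":0,"ay":0,"az":0,"gripper":1},{"dx":0,"dy":0,"dz":0,"ax":0,"ay":0,"az":0,"gripper":1},{"dx":0,"dy":0,"dz":0,"ax":0,"ay":0,"az":0,"gripper":1}]}}

```text
clock: 4.22
eef_pos: [528.3, 322.0, 74.2]
eef_rot: [-3.141, -0.002, 0.0]
wrist_force: [-0.1, 1.0, 0.1]
finger_gap: 0.4
finger_force: 0.0
```

Run:
```python
from h import *
c=snap('scene','s1'); print(proj(c,[[527,322,9]]),manip.read_state()['eef_pos'])
a=c['image'][120:280,310:470,::-1]; cv2.imwrite('pics/s1c.png',cv2.resize(a,(560,560),interpolation=cv2.INTER_CUBIC))
```

```text
[[398.72771505 214.56428452]] [528.30291641 322.03911436  74.17174383]
```

View pics/s1c.png

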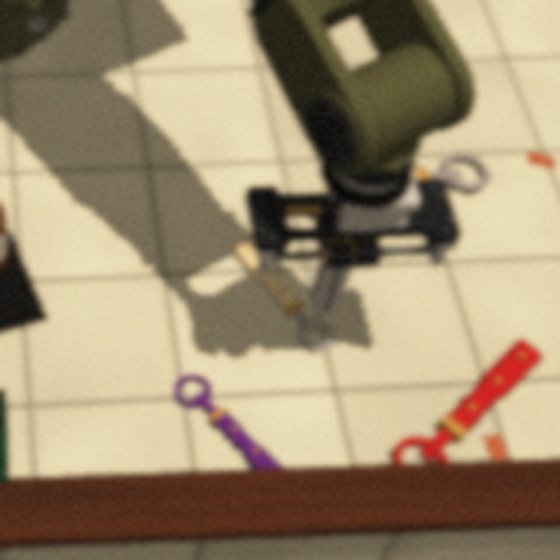

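The fingertips (crop (325,300)) hover just above the ring (crop (315,328)). I hold for about 2.5 s.

Request:
{"api": "jog_arm", "payload": {"commands": [{"dx":0,"dy":0,"dz":0,"ax":0,"ay":0,"az":0,"gripper":1},{"dx":0,"dy":0,"dz":0,"ax":0,"ay":0,"az":0,"gripper":1},{"dx":0,"dy":0,"dz":0,"ax":0,"ay":0,"az":0,"gripper":1},{"dx":0,"dy":0,"dz":0,"ax":0,"ay":0,"az":0,"gripper":1},{"dx":0,"dy":0,"dz":0,"ax":0,"ay":0,"az":0,"gripper":1},{"dx":0,"dy":0,"dz":0,"ax":0,"ay":0,"az":0,"gripper":1},{"dx":0,"dy":0,"dz":0,"ax":0,"ay":0,"az":0,"gripper":1},{"dx":0,"dy":0,"dz":0,"ax":0,"ay":0,"az":0,"gripper":1},{"dx":0,"dy":0,"dz":0,"ax":0,"ay":0,"az":0,"gripper":1},{"dx":0,"dy":0,"dz":0,"ax":0,"ay":0,"az":0,"gripper":1}]}}

```text
clock: 5.52
eef_pos: [527.6, 321.7, 72.3]
eef_rot: [-3.142, -0.0, 0.0]
wrist_force: [-0.2, -0.2, -0.3]
finger_gap: 0.6
finger_force: 0.0
```

Request:
{"api": "jog_arm", "payload": {"commands": [{"dx":0,"dy":0,"dz":0,"ax":0,"ay":0,"az":0,"gripper":1},{"dx":0,"dy":0,"dz":0,"ax":0,"ay":0,"az":0,"gripper":1},{"dx":0,"dy":0,"dz":0,"ax":0,"ay":0,"az":0,"gripper":1},{"dx":0,"dy":0,"dz":0,"ax":0,"ay":0,"az":0,"gripper":1},{"dx":0,"dy":0,"dz":0,"ax":0,"ay":0,"az":0,"gripper":1},{"dx":0,"dy":0,"dz":0,"ax":0,"ay":0,"az":0,"gripper":1},{"dx":0,"dy":0,"dz":0,"ax":0,"ay":0,"az":0,"gripper":1},{"dx":0,"dy":0,"dz":0,"ax":0,"ay":0,"az":0,"gripper":1},{"dx":0,"dy":0,"dz":0,"ax":0,"ay":0,"az":0,"gripper":1},{"dx":0,"dy":0,"dz":0,"ax":0,"ay":0,"az":0,"gripper":1}]}}

```text
clock: 6.78
eef_pos: [527.6, 321.6, 72.2]
eef_rot: [-3.142, 0.0, 0.0]
wrist_force: [-0.0, 0.4, 0.3]
finger_gap: 0.2
finger_force: 0.0
```

Request:
{"api": "jog_arm", "payload": {"commands": [{"dx":0,"dy":0,"dz":-1,"ax":0,"ay":0,"az":0,"gripper":1},{"dx":0,"dy":0,"dz":-1,"ax":0,"ay":0,"az":0,"gripper":1},{"dx":0,"dy":0,"dz":-1,"ax":0,"ay":0,"az":0,"gripper":1},{"dx":0,"dy":0,"dz":-1,"ax":0,"ay":0,"az":0,"gripper":1},{"dx":0,"dy":0,"dz":-1,"ax":0,"ay":0,"az":0,"gripper":1},{"dx":0,"dy":0.9,"dz":0,"ax":0,"ay":0,"az":0,"gripper":1},{"dx":0,"dy":0.9,"dz":0,"ax":0,"ay":0,"az":0,"gripper":1},{"dx":0,"dy":0.9,"dz":0,"ax":0,"ay":0,"az":0,"gripper":1},{"dx":0,"dy":0.9,"dz":0,"ax":0,"ay":0,"az":0,"gripper":1}]}}

```text
clock: 7.9
eef_pos: [527.5, 176.5, 272.3]
eef_rot: [-3.142, -0.0, 0.0]
wrist_force: [-0.1, -0.2, 0.2]
finger_gap: 0.6
finger_force: 0.0
```

Request:
{"api": "jog_arm", "payload": {"commands": [{"dx":0,"dy":0.87,"dz":0,"ax":0,"ay":0.9,"az":0,"gripper":1},{"dx":0,"dy":0.87,"dz":0,"ax":0,"ay":0.9,"az":0,"gripper":1},{"dx":0,"dy":0.87,"dz":0,"ax":0,"ay":0.9,"az":0,"gripper":1},{"dx":0,"dy":0.87,"dz":0,"ax":0,"ay":0.9,"az":0,"gripper":1},{"dx":0,"dy":0.87,"dz":0,"ax":0,"ay":0.9,"az":0,"gripper":1},{"dx":0,"dy":0.87,"dz":0,"ax":0,"ay":0,"az":0,"gripper":1},{"dx":0,"dy":0.87,"dz":0,"ax":0,"ay":0,"az":0,"gripper":1},{"dx":0,"dy":0,"dz":0,"ax":0,"ay":0,"az":0,"gripper":1},{"dx":0,"dy":0,"dz":0,"ax":0,"ay":0,"az":0,"gripper":1}]}}

```text
clock: 9.02
eef_pos: [527.7, -65.6, 272.3]
eef_rot: [-3.141, -0.785, -0.0]
wrist_force: [0.0, 0.1, 0.6]
finger_gap: 0.5
finger_force: 0.0
```

Request:
{"api": "jog_arm", "payload": {"commands": [{"dx":0.1,"dy":0,"dz":1,"ax":0,"ay":0,"az":0,"gripper":1},{"dx":0.1,"dy":0,"dz":1,"ax":0,"ay":0,"az":0,"gripper":1},{"dx":0.1,"dy":0,"dz":1,"ax":0,"ay":0,"az":0,"gripper":1},{"dx":0,"dy":0,"dz":0,"ax":0,"ay":0,"az":0,"gripper":1},{"dx":0,"dy":0,"dz":0,"ax":0,"ay":0,"az":0,"gripper":1}]}}

```text
clock: 9.65
eef_pos: [620.9, -65.0, 196.3]
eef_rot: [-3.141, -0.786, 0.002]
wrist_force: [0.2, 0.4, 0.7]
finger_gap: 0.2
finger_force: 0.0
```

Run:
```python
from h import *
c=snap('top','t2'); s=manip.read_state();print(s['eef_pos'],s['joints'])
n=np.array([.707,0,-.707]);print(proj(c,[s['eef_pos']+19*n]))
a=c['image'][80:280,270:470,::-1]; cv2.imwrite('pics/t2c.png',cv2.resize(a,(560,560),interpolation=cv2.INTER_CUBIC))
```

```text
[620.85482647 -65.24386144 196.91853511] [-0.22869266  0.19293857  1.911226    0.55909094  0.30887205  0.86930655]
[[371.68752033 150.93994593]]
```

View pics/t2c.png

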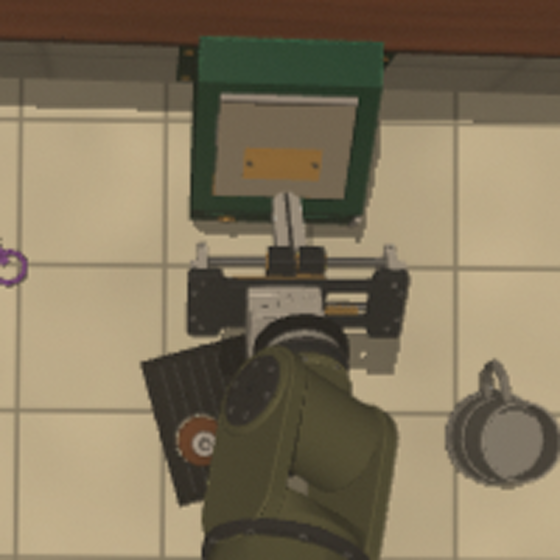

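The tips (crop (285,195)) are lined up with the middle of the brass plate (crop (282,164)) and clear of the box. Now the push, about 90 mm.

Request:
{"api": "jog_arm", "payload": {"commands": [{"dx":0,"dy":0,"dz":0.6,"ax":0,"ay":0,"az":0,"gripper":1},{"dx":0,"dy":0,"dz":0.5,"ax":0,"ay":0,"az":0,"gripper":1},{"dx":0,"dy":0,"dz":0.3,"ax":0,"ay":0,"az":0,"gripper":1},{"dx":0,"dy":0,"dz":0.2,"ax":0,"ay":0,"az":0,"gripper":1},{"dx":0,"dy":0,"dz":0.2,"ax":0,"ay":0,"az":0,"gripper":1},{"dx":0,"dy":0,"dz":0,"ax":0,"ay":0,"az":0,"gripper":1}]}}

```text
clock: 10.45
eef_pos: [672.1, -65.9, 144.9]
eef_rot: [-3.142, -0.785, 0.0]
wrist_force: [-1.0, -1.0, 3.2]
finger_gap: 0.6
finger_force: 1.0
```

Request:
{"api": "jog_arm", "payload": {"commands": [{"dx":0,"dy":0,"dz":0.2,"ax":0,"ay":0,"az":0,"gripper":1},{"dx":0,"dy":0,"dz":0.2,"ax":0,"ay":0,"az":0,"gripper":1},{"dx":0,"dy":0,"dz":0.1,"ax":0,"ay":0,"az":0,"gripper":1},{"dx":0,"dy":0,"dz":0,"ax":0,"ay":0,"az":0,"gripper":1},{"dx":0,"dy":0,"dz":0,"ax":0,"ay":0,"az":0,"gripper":1},{"dx":0,"dy":0,"dz":0,"ax":0,"ay":0,"az":0,"gripper":1}]}}

```text
clock: 11.2
eef_pos: [685.8, -65.8, 130.5]
eef_rot: [-3.141, -0.785, 0.0]
wrist_force: [-3.1, -0.3, -1.3]
finger_gap: 0.6
finger_force: 1.4
```

Run:
```python
from h import *
c=snap('scene','s3'); s=manip.read_state();print(s['eef_pos'],s['wrist_force'],s['finger_force'])
cv2.imwrite('pics/s3c.png',cv2.resize(c['image'][160:280,220:380,::-1],(640,480),interpolation=cv2.INTER_CUBIC))
```

```text
[685.84295236 -65.7841569  130.51109056] [-2.80009112  0.14978171 -1.12095469] 1.413541466517927
```

View pics/s3c.png

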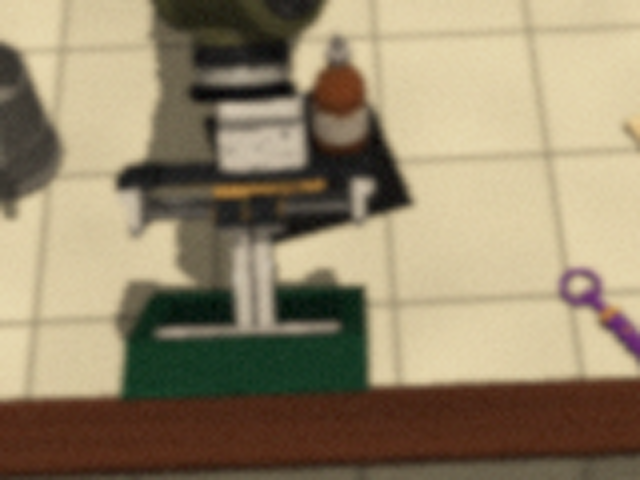

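The closed fingers are through the slope with the flap swung inward, about 0.52 rad from the geometry, pressing with about 3 N. Bottles and tankard are untouched. I draw back.

Request:
{"api": "jog_arm", "payload": {"commands": [{"dx":0,"dy":0,"dz":0,"ax":0,"ay":0,"az":0,"gripper":1},{"dx":0,"dy":0,"dz":-0.4,"ax":0,"ay":0,"az":0,"gripper":1},{"dx":0,"dy":0,"dz":-0.6,"ax":0,"ay":0,"az":0,"gripper":1},{"dx":0,"dy":0,"dz":-0.8,"ax":0,"ay":0,"az":0,"gripper":1},{"dx":0,"dy":0,"dz":-0.8,"ax":0,"ay":0,"az":0,"gripper":1},{"dx":0,"dy":0,"dz":-0.8,"ax":0,"ay":0,"az":0,"gripper":1},{"dx":0,"dy":0,"dz":-0.8,"ax":0,"ay":0,"az":0,"gripper":1},{"dx":0,"dy":0,"dz":0,"ax":0,"ay":0,"az":0,"gripper":1},{"dx":0,"dy":0,"dz":0,"ax":0,"ay":0,"az":0,"gripper":1},{"dx":0,"dy":0,"dz":0,"ax":0,"ay":0,"az":0,"gripper":1}]}}

```text
clock: 12.5
eef_pos: [567.7, -65.9, 248.6]
eef_rot: [-3.141, -0.784, 0.0]
wrist_force: [0.7, -0.3, -0.1]
finger_gap: 0.6
finger_force: 0.0
```

Run:
```python
from h import *
c=snap('top','t4'); s=manip.read_state();print(s['eef_pos'],s['wrist_force'])
cv2.imwrite('pics/t4c.png',cv2.resize(c['image'][80:290,200:480,::-1],(800,600),interpolation=cv2.INTER_CUBIC))
```

```text
[567.60823567 -65.85254208 248.59932674] [ 0.37778772  0.61322328 -0.21504418]
```

View pics/t4c.png

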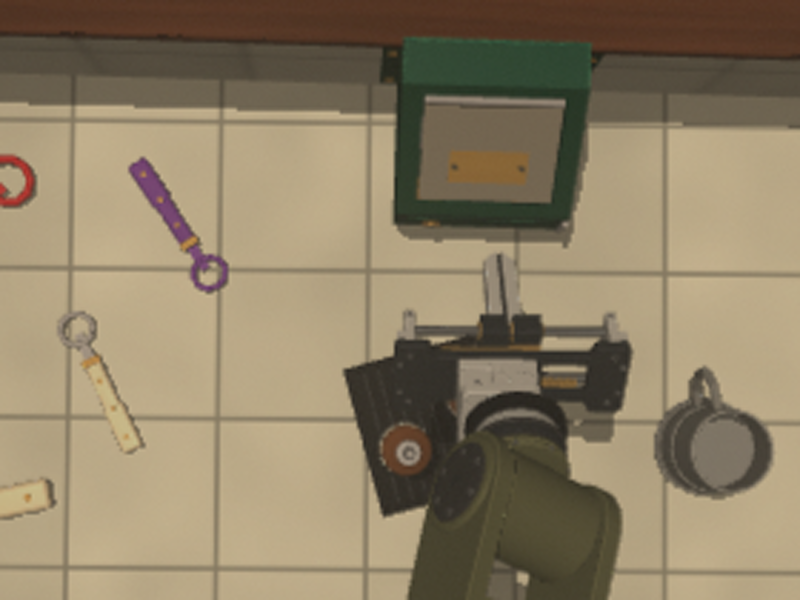

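The flap is flush again with its plate at crop (488,167). The opener (ring at crop (77,330)), tankard and visible bottle are in place, and the gripper is clear. I hand in.

```bash
python3 -c "
from cell import job
print(job.sign_off())"
```

```text
the job is handed in; nothing more can be done
None
```

I pointed at the opener's steel head for about 2.5 s, pushed the flap in to about 0.5 rad (estimated from the arm's position), drew back until it shut, and handed the job in; the last picture shows the opener, tankard and steel-topped bottle undisturbed, but the arm hid the brass-topped one.

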